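Shut the tea box and prove its catch

TASK

First swing the tea strainer's arm from above the wooden tea box all the way back to its stop, over the drip bowl. Then slide the box's door shut until it clicks home, and hold a measured tug of about 6 N on its brass pull for a second to prove that the catch holds; if the door gives, press harder and tug again. Leave the door caught and fully home, and do not disturb the teapot, cup, saucer or honey jar.

Things in the scene. Friction and masses are not known exactly. Their poses are not given: they have to be found in the camera images.
- tea_box: Fixed wooden box, 150 (its x) x 230 (its y) x 98 mm high with a thin brass trim to 100 mm. Origin: centre of its underside. The door slides on its top along its y axis; it shuts towards -y and opens towards +y. The -y end wall and the two side walls stand about 4 mm above the door's top.
- door (a joint): Sliding door: 128 x 113 mm light wood panel, top face 94 mm above the table, 0.15 kg, about 1.2 N of friction. Value in m: 0 = fully shut against the end wall, grows as it opens, at most 0.085. Stopped at 0.009 or more it is not caught. Caught and tugged with 6 N it gives up to about 4 mm and stays. Pushes up to 22 N do no harm.
- pull_top (a point): Centre of the top of the brass pull, an upright bar in the middle of the door: 44 mm long along the box's x, 12 mm thick along the box's y, 35 mm tall (its top 130 mm above the table).
- pull (a joint): The brass pull sits in a springy rubber bush: its shift along the box's y relative to the door, in m, positive towards opening. About 2 N per mm; it stops at -0.0005 (pushes go straight to the door) and +0.005. A 6 N tug reads about 0.003. Pushed or drawn from either side it carries the door along.
- strainer_stand: Fixed steel foot (84 mm across) with a 12 mm post beyond the box, carrying the swivel arm at 192 mm above the table. Origin: centre of the underside of the foot, on the post's axis, which is the arm's hinge axis (vertical). The white drip bowl (80 mm across, rim 36 mm high) stands 110 mm from the post along the stand's +y.
- bowl_centre (a point): Centre of the drip bowl's mouth.
- strainer_arm (a joint): Angle of the swivel arm in rad, about the vertical, anticlockwise from above: 0 = at its stop, along the stand's +y, strainer over the drip bowl; about 1.57 = along the stand's -x, strainer over the box. It stays where it is left (hinge friction about 0.06 Nm).
- swing_knob (a point): Centre of the top of the arm's upright round wooden knob: 14 mm across, 36 mm tall above the arm, 55 mm from the hinge axis; its top is 231 mm above the table.
- strainer_centre (a point): Centre of the steel strainer's mouth (74 mm across, hanging to 163 mm above the table), 110 mm from the hinge axis on the arm.
- teapot: Bystander: white porcelain teapot, about 210 mm from spout to handle, 122 mm high. Origin: centre of its underside.
- saucer: Bystander: white saucer, 136 mm across. Origin: centre of its underside.
- cup: Bystander: white cup on the saucer, 80 mm across, 60 mm tall, handle on its +y. Origin: centre of its underside.
- honey_jar: Bystander: amber glass honey jar with brass lid, 66 mm across, 92 mm tall. Origin: centre of its underside.
- catch_plate (a point): Centre of the small brass plate on top of the box's -y end wall, above a hidden spring-roller catch. The catch resists the door from about 0.016 to 0.008, then draws it in and holds it. The steady push to get past it differs from box to box, about 8 to 13 N (a brief knock may not do); a caught door pulls out again only at some 9 to 12 N.

How it is judged:
By the outcome, as a careful person would: the job done as asked, in the order asked, and still so for the second after the job is handed in, with the robot touching nothing.
It also fails if it takes over 67 s, if anything falls off the work surface, if the arm or the gripper's body presses on something with over 40 N, if the wrist force passes 120 N, or if a joint passes its speed limit or range.

ROBOT

A 6-joint arm with a two-finger parallel gripper is mounted at the origin on the work surface. World frame = base frame: x ahead of the robot, y to its left, z up, the work surface at z = 0. Lengths are in m, angles in rad, forces in N, time in s.
With the tool pointing down it reaches from about 0.35 to 0.925 m from the base axis. Payload 6.4 kg.
Tool frame: the origin (TCP) lies midway between the tips of the shut fingers; the grasp point (between the pads) lies 19 mm behind it; z points along the fingers, y is the line along which they close (so a half turn about z gives the same grasp; the last joint's range is limited). The gripper opens to 94 mm and grips with 3 to 60 N. Pads are 16 mm wide; open, the fingers measure 119 mm over their backs; the gripper's body (75 mm by 177 mm) begins 78 mm behind the grasp point.
Start: joints at [-1.356, 0.245, 1.558, -0, 1.339, -0.174], TCP at [0.246, -0.601, 0.205] pointing down, gripper open.
Joint ranges: [-3.13, 3.13], [-1.02, 2.26], [0.13, 2.54], [-0.95, 4.09], [0.21, 2.88], [-2.74, 2.74]. Speed limits (rad/s): [2.57, 2.57, 3.14, 3.14, 3.14, 3.14].

INTERFACE

Orientations are given as a 3x3 rotation matrix whose columns are the frame's x, y, z axes.
In Python, from station import r, optics gives the robot as it stands.
- The arm moves only by the tool play_rows, never from a script. Its argument "steps" is a list of rows, each a list of 7 numbers: the finger opening in mm, from 0 to 94, then the shift along the tool's x, y, z normalised to -1 to 1, where 1 is 600 mm, then the turn, a rotation vector about the tool's x, y, z normalised to -1 to 1, where 1 is 90 degrees. In form: [[claw, tx, ty, tz, rx, ry, rz], ...]. A call has 1 to 12 rows; each row is the pose to reach, as a shift and turn from the pose commanded when the call began, along the tool's axes at that moment; what a row does not reach only later rows make up. A row lasts 1/8 s, in which the tool goes at most 62.5 mm and 10.7 degrees, less where a joint would pass 70% of its speed; a pose out of reach is approached as far as the arm can. A call with a number of a shift or a turn outside -1 to 1 is refused whole. A call with a gripper value outside its range is refused whole. The fingers move at their own pace and stop on an object; the grip force is fixed at half the most. Time passes only in rows, so rows that repeat a pose let the fingers close. It gives the time, the measured TCP pose, the force, the opening and the grip force at its end, in the units of the state.
- r.read_state(): the state, without advancing time (a new reading comes with each control period).
- optics.read_camera(name): name is "scene" or "top" or "wrist"; returns the picture (400x640x3 uint8, blue, green, red); there is no depth.
- optics.camera_params(name): a dict with "camera_matrix" (3x3 intrinsics, pixels), "T" (4x4, takes a point from camera to world coordinates); the wrist camera has in their place "hand_eye" (4x4, takes a point from camera to tool coordinates, whose origin is the TCP and whose axes are the flange's). Camera axes: x right, y down, z forward; pixel columns grow to the right and rows downward; lengths in m; the calibration is good to about 2 mm. A picture is of the moment at which its call begins: read the wrist's pose just before it. camera_params takes no time and is no camera call.
- r.finish_job(): hands the job in; it is judged then, once.
The state is a dict: "clock": time; "joint_pos": joint angles; "joint_velocities": joint speeds; "joint_torque": joint torques, N m; "ee_pos": TCP position; "ee_rot": TCP orientation; "force": force on the tool from outside, world axes, zero at the start; "ft_torque": the same for the moment, N m; "width": finger opening in m; "grasp_force": force on a finger pad.
Only numpy, scipy, OpenCV 4.12 (cv2) and the standard library are available. Lean on these libraries where they do the work, as an engineer would, in place of code of your own. Each camera call takes 0.05 s, during which the arm holds its last target. There are 200 camera calls.

## Working session

There is one attempt and no reset: what is moved stays moved. The work goes in short steps, Python scripts to look and compute and a tool call to move; the robot and the scene stay as the last step left them, time stands still between calls to the robot, and variables do not carry over. Pictures are saved under pics/ and viewed, at most 10 in all, crops included, and the job is handed in when it is done.

Besides the shell and the picture viewer there is one more tool, called after "Emit:" as a command line: name --pt "numbers of a row" for each row, then --argument value for the rest. play_rows: Moves the arm, as the interface text tells. Scaled input: -1 to 1 covers 600 mm each way for a shift and 90 degrees each way for a turn. Its arguments: {"type":"object","properties":{"steps":{"type":"array"}},"required":["steps"]}

```bash
mkdir -p pics; ls; python3 - <<'E'
from station import r, optics
import cv2,numpy as np
np.set_printoptions(precision=4,suppress=True)
for n in("scene","top"):
    cv2.imwrite(f"pics/{n}0.png",optics.read_camera(n)); print(optics.camera_params(n))
print(optics.camera_params("wrist"))
s=r.read_state();print(s)
E
```

```text
pics
{'camera_matrix': array([[501.0801,   0.    , 320.3632],
       [  0.    , 501.0801, 193.572 ],
       [  0.    ,   0.    ,   1.    ]]), 'T': array([[ 0.8033,  0.371 , -0.4658,  1.1641],
       [ 0.5952, -0.5239,  0.6092, -0.6986],
       [-0.018 , -0.7667, -0.6418,  0.9493],
       [ 0.    ,  0.    ,  0.    ,  1.    ]])}
{'camera_matrix': array([[512.0075,   0.    , 320.1399],
       [  0.    , 512.0075, 194.9714],
       [  0.    ,   0.    ,   1.    ]]), 'T': array([[-0.0163, -0.9984,  0.0546,  0.5399],
       [-0.9998,  0.0158, -0.0095,  0.0349],
       [ 0.0087, -0.0547, -0.9985,  1.2611],
       [ 0.    ,  0.    ,  0.    ,  1.    ]])}
{'camera_matrix': array([[293.6595,   0.    , 322.4258],
       [  0.    , 293.6595, 197.6211],
       [  0.    ,   0.    ,   1.    ]]), 'hand_eye': array([[-0.0007, -0.9708, -0.2397,  0.0673],
       [ 1.    , -0.0007,  0.    , -0.0002],
       [-0.0002, -0.2397,  0.9708, -0.1803],
       [ 0.    ,  0.    ,  0.    ,  1.    ]])}
{'clock': 0.1, 'joint_pos': array([-1.3561,  0.2457,  1.5588,  0.    ,  1.3387, -0.1741]), 'joint_velocities': array([-0.0004, -0.0017, -0.0035,  0.0004, -0.0032, -0.0022]), 'joint_torque': array([  0.0004, -41.6914, -31.5525,   0.0686,   0.031 ,  -0.0001]), 'ee_pos': array([ 0.2463, -0.601 ,  0.2045]), 'ee_rot': array([[ 0.9254,  0.3791, -0.0003],
       [ 0.3791, -0.9254,  0.0016],
       [ 0.0003, -0.0016, -1.    ]]), 'force': array([ 0.3478, -0.4416, -0.0923]), 'ft_torque': array([-0.0056,  0.0408,  0.0629]), 'grasp_force': 0.0, 'width': 0.09400192832610071}
```

View pics/top0.png

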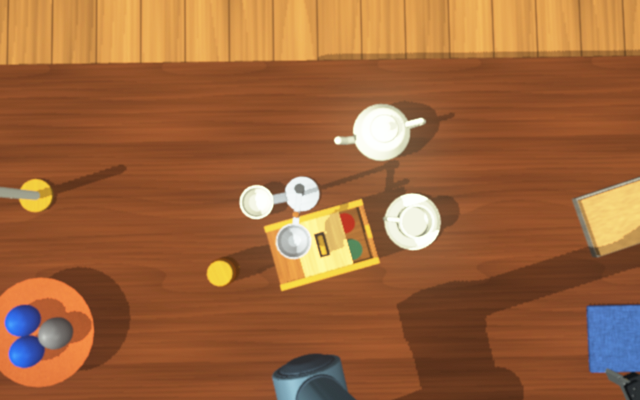

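View pics/scene0.png

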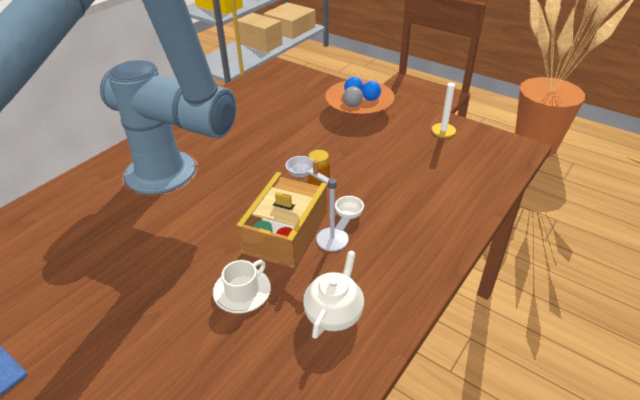

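```bash
python3 - <<'E'
import cv2
a=cv2.imread("pics/top0.png")[160:310,190:390]
cv2.imwrite("pics/crop.png",cv2.resize(a,None,fx=4,fy=4,interpolation=cv2.INTER_CUBIC))
b=cv2.imread("pics/scene0.png")[130:280,220:380]
cv2.imwrite("pics/crop2.png",cv2.resize(b,None,fx=4,fy=4,interpolation=cv2.INTER_CUBIC))
E
```

```text
(no output)
```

View pics/crop.png

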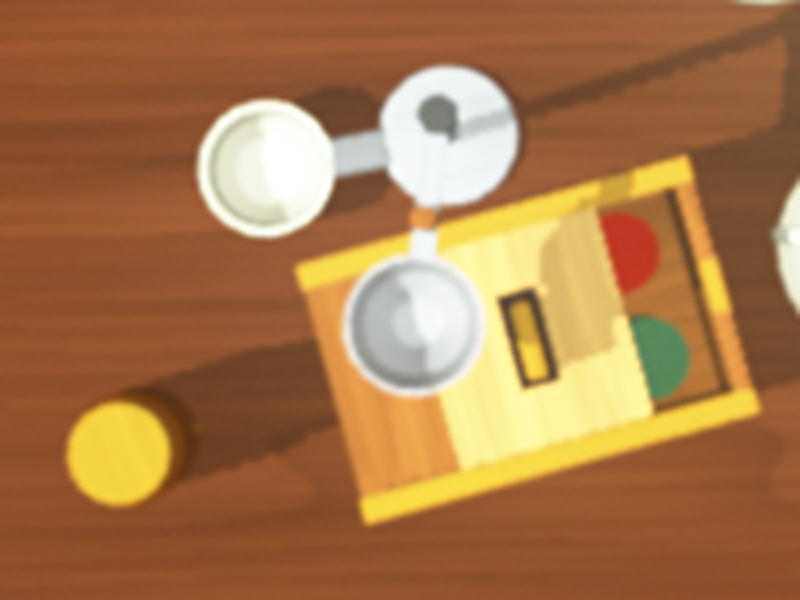

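View pics/crop2.png

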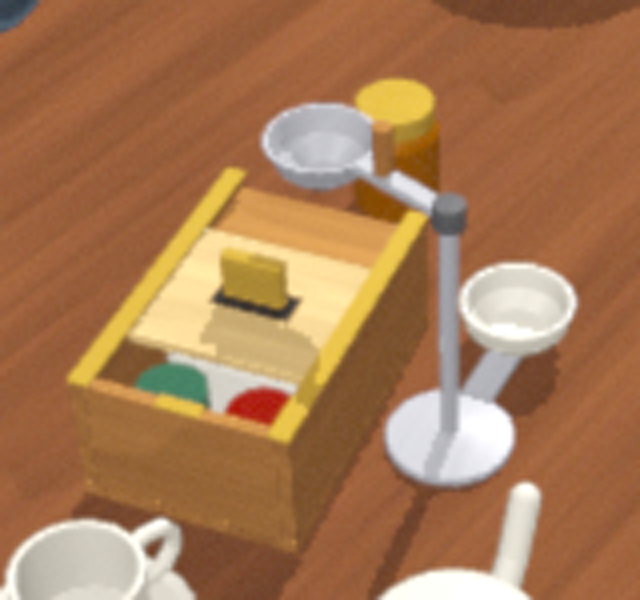

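```bash
cat > h.py <<'E'
from station import r, optics
import numpy as np
np.set_printoptions(precision=4,suppress=True)
P=optics.camera_params("top")
def ray(u,v,z,p=P,T=None):
    T=p["T"] if T is None else T
    d=T[:3,:3]@np.linalg.solve(p["camera_matrix"],[u,v,1.]); return T[:3,3]+d*(z-T[2,3])/d[2]
E
python3 - <<'E'
from h import *
c=lambda u,v,z: ray(u/4+190-.4,v/4+160-.4,z)[:2]
for n,u,v,z in [("TL",297,270,.1),("TR",690,155,.1),("BR",760,410,.1),("BL",366,525,.1),("pull",527,337,.13),("plate",712,285,.1),("post",437,113,.2),("foot",450,135,.004),("knob",425,217,.231),("strainer",414,325,.193),("bowl",267,168,.036),("doorR1",600,215,.094),("doorR2",652,412,.094),("jar",120,453,.092),("slotTop",515,290,.094),("slotBot",540,387,.094)]:
    print(n,c(u,v,z))
E
```

```text
TL [0.5327 0.1523]
TR [ 0.5942 -0.0714]
BR [ 0.4495 -0.1079]
BL [0.3891 0.115 ]
pull [0.494  0.0232]
plate [ 0.5203 -0.0823]
post [0.6134 0.0687]
foot [0.6133 0.0672]
knob [0.559  0.0745]
strainer [0.5037 0.0824]
bowl [0.5934 0.176 ]
doorR1 [ 0.5611 -0.0199]
doorR2 [ 0.449  -0.0474]
jar [0.4309 0.2542]
slotTop [0.5192 0.0292]
slotBot [0.4642 0.0159]
```

Emit:
play_rows --pt "0 0 0 -0.09 0 0 0" --pt "0 0.872 -0.779 -0.091 0 0 -0.669" --pt "0 0.872 -0.779 -0.091 0 0 -0.669" --pt "0 0.872 -0.779 -0.091 0 0 -0.669" --pt "0 0.872 -0.779 -0.091 0 0 -0.669" --pt "0 0.872 -0.779 -0.091 0 0 -0.669" --pt "0 0.872 -0.779 -0.091 0 0 -0.669" --pt "0 0.872 -0.779 -0.091 0 0 -0.669" --pt "0 0.872 -0.779 -0.091 0 0 -0.669" --pt "0 0.872 -0.779 -0.091 0 0 -0.669" --pt "0 0.872 -0.779 -0.091 0 0 -0.669" --pt "0 0.872 -0.779 -0.091 0 0 -0.669"

```text
clock: 1.6
ee_pos: [0.5476, 0.0188, 0.2598]
ee_rot: [[0.131, 0.991, -0.0], [0.991, -0.131, -0.0], [-0.0, -0.0, -1.0]]
force: [0.2, -0.6, -0.1]
width: 0.0007
grasp_force: 0.0
```

Emit:
play_rows --pt "0 0 0 0 0 0 0" --pt "0 0 0 0 0 0 0"

```text
clock: 1.85
ee_pos: [0.5468, 0.0165, 0.2595]
ee_rot: [[0.13, 0.991, -0.001], [0.991, -0.13, -0.0], [-0.0, -0.001, -1.0]]
force: [0.4, -0.2, -0.8]
width: 0.0007
grasp_force: 0.0
```

```bash
python3 - <<'E'
from h import *
import cv2
s=r.read_state();print(s["clock"],s["ee_pos"],s["ee_rot"],s["force"],s["joint_pos"])
cv2.imwrite("pics/w1.png",optics.read_camera("wrist"))
E
```

```text
1.85 [0.5468 0.0165 0.2595] [[ 0.1304  0.9915 -0.0011]
 [ 0.9915 -0.1304 -0.0002]
 [-0.0004 -0.0011 -1.    ]] [ 0.3788 -0.1622 -0.7914] [-0.1769 -0.0381  1.7644 -0.0004  1.4164 -0.046 ]
```

View pics/w1.png

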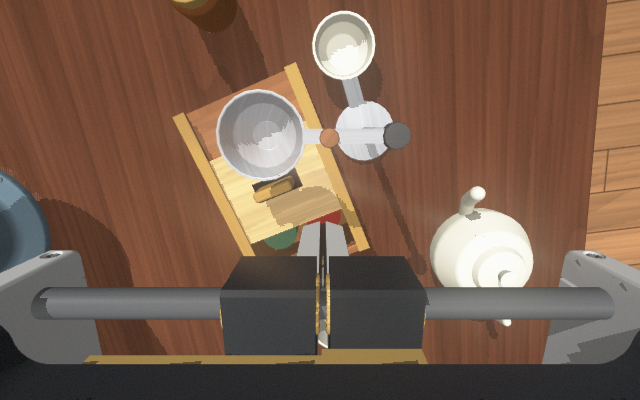

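```bash
cat >> h.py <<'E'
def wr(u,v,z):
    s=r.read_state();p=optics.camera_params("wrist");B=np.eye(4);B[:3,:3]=s["ee_rot"];B[:3,3]=s["ee_pos"]
    return ray(u,v,z,p,B@p["hand_eye"])
E
python3 - <<'E'
from h import *
for n,u,v,z in [("knob",329,137,.231),("hub",397,135,.205),("hub",397,135,.2),("str",262,135,.192),("bowl",344,46,.036)]: print(n,wr(u,v,z))
E
```

```text
knob [0.5574 0.0754 0.231 ]
hub [0.6108 0.0688 0.205 ]
hub [0.612  0.0684 0.2   ]
str [0.5034 0.0827 0.192 ]
bowl [0.5935 0.1759 0.036 ]
```

```bash
python3 - <<'E'
from h import *
s=r.read_state();R=s["ee_rot"];p=s["ee_pos"];H=np.array([.612,.0683])
y0=np.degrees(np.arctan2(R[1,0],R[0,0]))
for th in [172,166,160,154,148,142,136,130,124,118,112,108,104,101,99]:
    a=np.radians(th);q=H+.055*np.array([np.cos(a),np.sin(a)])-.018*np.array([np.sin(a),-np.cos(a)])
    print(th,np.round(R.T@(np.r_[q,.208]-p)/.6,3),round((y0-(th-90))/90,3))
E
```

```text
172 [0.072 0.004 0.086] 0.005
166 [0.081 0.002 0.086] 0.071
160 [0.091 0.    0.086] 0.138
154 [ 0.101 -0.     0.086] 0.205
148 [0.112 0.    0.086] 0.271
142 [0.122 0.002 0.086] 0.338
136 [0.131 0.005 0.086] 0.405
130 [0.141 0.008 0.086] 0.471
124 [0.15  0.013 0.086] 0.538
118 [0.158 0.019 0.086] 0.605
112 [0.166 0.025 0.086] 0.671
108 [0.171 0.03  0.086] 0.716
104 [0.175 0.035 0.086] 0.76
101 [0.178 0.039 0.086] 0.794
99 [0.18  0.041 0.086] 0.816
```

Emit:
play_rows --pt "0 0.03 0.003 0.086 0 0 0" --pt "0 0.03 0.003 0.086 0 0 0" --pt "0 0.06 0.003 0.086 0 0 0" --pt "0 0.072 0.004 0.086 0 0 0.005" --pt "0 0.081 0.002 0.086 0 0 0.071" --pt "0 0.091 0 0.086 0 0 0.138" --pt "0 0.101 0 0.086 0 0 0.205" --pt "0 0.112 0 0.086 0 0 0.271" --pt "0 0.122 0.002 0.086 0 0 0.338" --pt "0 0.131 0.005 0.086 0 0 0.405" --pt "0 0.141 0.008 0.086 0 0 0.471" --pt "0 0.141 0.008 0.086 0 0 0.471"

```text
clock: 3.4
ee_pos: [0.5639, 0.1003, 0.21]
ee_rot: [[0.764, 0.645, 0.002], [0.645, -0.764, -0.0], [0.002, 0.002, -1.0]]
force: [-0.5, -0.2, -0.8]
width: 0.0004
grasp_force: 0.0
```

```bash
python3 - <<'E'
from h import *
import cv2
s=r.read_state();print(s["clock"],s["ee_pos"],s["force"],s["ft_torque"],s["joint_pos"])
cv2.imwrite("pics/w2.png",optics.read_camera("wrist"))
R=s["ee_rot"];p=s["ee_pos"];H=np.array([.612,.0683])
y0=np.degrees(np.arctan2(R[1,0],R[0,0]))
for th in [124,118,112,108,106,104,102,100,98,96,94,92]:
    a=np.radians(th);q=H+.055*np.array([np.cos(a),np.sin(a)])-.018*np.array([np.sin(a),-np.cos(a)])
    print(th,np.round(R.T@(np.r_[q,.208]-p)/.6,3),round((y0-(th-90))/90,3))
E
```

```text
3.4 [0.5639 0.1003 0.21  ] [-0.4721 -0.1574 -0.7674] [ 0.0365 -0.0066 -0.0254] [-0.0219  0.0602  1.7563  0.      1.3227  0.8475]
124 [ 0.007 -0.002  0.003] 0.069
118 [ 0.017 -0.003  0.003] 0.135
112 [ 0.027 -0.004  0.003] 0.202
108 [ 0.034 -0.004  0.003] 0.247
106 [ 0.037 -0.003  0.003] 0.269
104 [ 0.04  -0.003  0.003] 0.291
102 [ 0.044 -0.002  0.003] 0.313
100 [ 0.047 -0.002  0.003] 0.335
98 [ 0.05  -0.001  0.003] 0.358
96 [ 0.054 -0.     0.003] 0.38
94 [0.057 0.001 0.003] 0.402
92 [0.06  0.002 0.003] 0.424
```

View pics/w2.png

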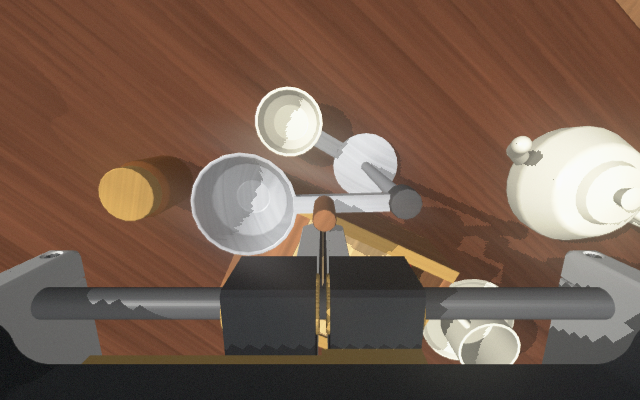

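The arm follows: the knob (324,213) is held against the fingertips and the strainer (243,204) is moving toward the bowl (289,121).

Emit:
play_rows --pt "0 0.007 -0.002 0.003 0 0 0.069" --pt "0 0.017 -0.003 0.003 0 0 0.135" --pt "0 0.027 -0.004 0.003 0 0 0.202" --pt "0 0.034 -0.004 0.003 0 0 0.247" --pt "0 0.037 -0.003 0.003 0 0 0.269" --pt "0 0.04 -0.003 0.003 0 0 0.291" --pt "0 0.044 -0.002 0.003 0 0 0.313" --pt "0 0.044 -0.002 0.003 0 0 0.313"

```text
clock: 4.45
ee_pos: [0.5827, 0.1178, 0.2067]
ee_rot: [[0.978, 0.207, 0.001], [0.207, -0.978, -0.0], [0.0, 0.0, -1.0]]
force: [-0.7, 0.1, -0.2]
width: 0.0005
grasp_force: 0.3
```

Emit:
play_rows --pt "0 0.002 0 0 0 0 0.01" --pt "0 0.004 0 0 0 0 0.02" --pt "0 0.004 0 0 0 0 0.02"

```text
clock: 4.82
ee_pos: [0.5849, 0.1183, 0.2065]
ee_rot: [[0.984, 0.176, 0.0], [0.176, -0.984, -0.0], [0.0, 0.0, -1.0]]
force: [-0.9, 0.4, 0.3]
width: 0.0005
grasp_force: 0.4
```

Emit:
play_rows --pt "0 0.002 0 0 0 0 0" --pt "0 0.004 0 0 0 0 0" --pt "0 0.004 0 0 0 0 0"

```text
clock: 5.2
ee_pos: [0.5873, 0.1187, 0.2066]
ee_rot: [[0.984, 0.176, 0.0], [0.176, -0.984, -0.0], [0.0, 0.0, -1.0]]
force: [-0.9, 0.6, 0.0]
width: 0.0004
grasp_force: 0.4
```

Emit:
play_rows --pt "0 0.002 0 0 0 0 0" --pt "0 0.003 0 0 0 0 0" --pt "0 0.003 0 0 0 0 0"

```text
clock: 5.58
ee_pos: [0.5882, 0.119, 0.2066]
ee_rot: [[0.984, 0.176, -0.002], [0.176, -0.984, -0.0], [-0.002, 0.0, -1.0]]
force: [-4.3, 0.2, 1.8]
width: 0.0005
grasp_force: 2.6
```

Emit:
play_rows --pt "0 0.001 0 0 0 0 0" --pt "0 0.001 0 0 0 0 0" --pt "0 -0.02 0 0 0 0 0" --pt "0 -0.06 0 0 0 0 0" --pt "0 -0.06 0 -0.05 0 0 0" --pt "0 -0.06 0 -0.05 0 0 0"

```text
clock: 6.32
ee_pos: [0.5551, 0.1126, 0.2395]
ee_rot: [[0.984, 0.176, 0.007], [0.176, -0.984, -0.0], [0.007, 0.001, -1.0]]
force: [-0.0, 0.7, 0.3]
width: 0.0005
grasp_force: 0.0
```

```bash
python3 - <<'E'
from h import *
import cv2
s=r.read_state();print(s["clock"],s["ee_pos"],s["force"],s["joint_pos"])
cv2.imwrite("pics/w3.png",optics.read_camera("wrist"))
R=s["ee_rot"];p=s["ee_pos"];print(R)
for q in [(.494,.0232,.2),(.494,.0232,.106)]: print(R.T@(np.array(q)-p)/.6)
E
```

```text
6.325 [0.5551 0.1126 0.2395] [-0.0294  0.6621  0.3489] [ 0.0001  0.0178  1.7454 -0.0001  1.3714  1.3943]
[[ 0.9844  0.1757  0.007 ]
 [ 0.1757 -0.9844 -0.0001]
 [ 0.0068  0.0014 -1.    ]]
[-0.1268  0.1287  0.0651]
[-0.1279  0.1285  0.2217]
```

View pics/w3.png

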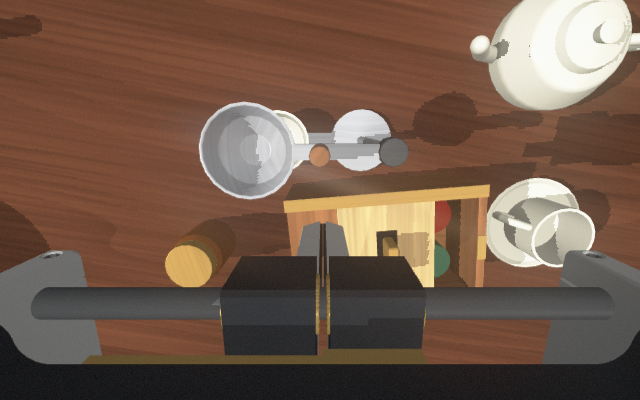

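Emit:
play_rows --pt "50 -0.06 0.06 0.03 0 0 -0.03" --pt "50 -0.127 0.129 0.065 0 0 -0.057" --pt "50 -0.127 0.129 0.065 0 0 -0.057" --pt "50 -0.127 0.129 0.065 0 0 -0.057" --pt "50 -0.127 0.129 0.065 0 0 -0.057"

```text
clock: 7.0
ee_pos: [0.4932, 0.0238, 0.1983]
ee_rot: [[0.964, 0.264, 0.002], [0.264, -0.964, -0.0], [0.001, 0.001, -1.0]]
force: [-0.5, 0.6, 0.2]
width: 0.047
grasp_force: 0.0
```

```bash
python3 - <<'E'
from h import *
import cv2
s=r.read_state();print(s["clock"],s["ee_pos"],s["force"],s["width"])
R=s["ee_rot"];p=s["ee_pos"];print(R)
a=optics.read_camera("top")[160:310,190:390]
b=optics.read_camera("wrist")
a=cv2.resize(a,(533,400),interpolation=cv2.INTER_CUBIC)
cv2.imwrite("pics/w4.png",np.vstack([cv2.resize(b,(480,300)),cv2.resize(a,(480,300))]))
cv2.imwrite("pics/w4raw.png",b)
for q in [(.494,.0232,.106)]: print(R.T@(np.array(q)-p)/.6)
E
```

```text
7.0 [0.4932 0.0238 0.1983] [-0.5466  0.6337  0.1901] 0.04697899481761262
[[ 0.9645  0.2642  0.0015]
 [ 0.2642 -0.9645 -0.0001]
 [ 0.0015  0.0005 -1.    ]]
[0.0009 0.0012 0.1539]
```

View pics/w4.png

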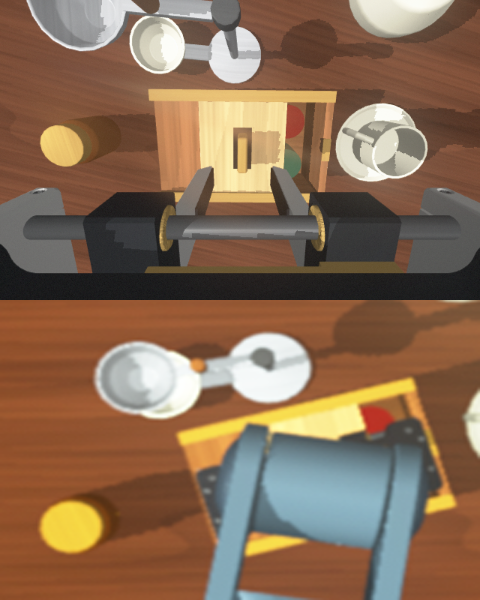

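Strainer hangs over the bowl; the pull (242,150 in the upper picture) is centred between the open fingers.

Emit:
play_rows --pt "50 0.001 0.001 0.08 0 0 0" --pt "50 0.001 0.001 0.145 0 0 0" --pt "50 0.001 0.001 0.152 0 0 0" --pt "50 0.001 0.001 0.152 0 0 0" --pt "50 0.001 0.001 0.152 0 0 0"

```text
clock: 7.72
ee_pos: [0.4945, 0.0226, 0.1086]
ee_rot: [[0.965, 0.263, 0.004], [0.263, -0.965, -0.001], [0.004, 0.002, -1.0]]
force: [-0.3, 0.2, -0.3]
width: 0.0497
grasp_force: 0.0
```

Emit:
play_rows --pt "5 0 0 0 0 0 0" --pt "5 0 0 0 0 0 0" --pt "5 0 0 0 0 0 0" --pt "5 0 0 0 0 0 0" --pt "5 0 0 0 0 0 0" --pt "5 0 0 0 0 0 0"

```text
clock: 8.48
ee_pos: [0.4928, 0.0229, 0.1065]
ee_rot: [[0.965, 0.263, -0.0], [0.263, -0.965, 0.0], [-0.0, -0.0, -1.0]]
force: [-1.2, 0.5, 1.1]
width: 0.0116
grasp_force: 30.0
```

Emit:
play_rows --pt "5 0 0.01 0 0 0 0" --pt "5 0 0.02 0 0 0 0" --pt "5 0 0.03 0 0 0 0" --pt "5 0 0.04 0 0 0 0" --pt "5 0 0.045 0 0 0 0" --pt "5 0 0.045 0 0 0 0"

```text
clock: 9.22
ee_pos: [0.4999, -0.0037, 0.1064]
ee_rot: [[0.965, 0.263, -0.0], [0.263, -0.965, -0.0], [-0.001, 0.0, -1.0]]
force: [-2.1, -0.2, 2.4]
width: 0.0121
grasp_force: 30.0
```

Emit:
play_rows --pt "5 0 0.003 0 0 0 0" --pt "5 0 0.006 0 0 0 0" --pt "5 0 0.008 0 0 0 0" --pt "5 0 0.008 0 0 0 0"

```text
clock: 9.72
ee_pos: [0.501, -0.008, 0.1064]
ee_rot: [[0.965, 0.263, -0.001], [0.263, -0.965, -0.0], [-0.001, -0.0, -1.0]]
force: [-4.1, -0.1, 5.2]
width: 0.012
grasp_force: 30.0
```

Emit:
play_rows --pt "16 0 0 0 0 0 0" --pt "16 0 0 0 0 0 0" --pt "16 0 0 0 0 0 0"

```text
clock: 10.1
ee_pos: [0.5014, -0.0079, 0.1064]
ee_rot: [[0.965, 0.263, 0.001], [0.263, -0.965, -0.0], [0.001, 0.0, -1.0]]
force: [-1.2, -0.2, -0.2]
width: 0.0157
grasp_force: 0.0
```

Emit:
play_rows --pt "16 0 0.004 0 0 0 0" --pt "16 0 0.006 0 0 0 0" --pt "16 0 0.006 0 0 0 0"

```text
clock: 10.48
ee_pos: [0.502, -0.0107, 0.1064]
ee_rot: [[0.965, 0.263, -0.0], [0.263, -0.965, 0.002], [0.0, -0.002, -1.0]]
force: [-0.5, 5.4, 1.6]
width: 0.0159
grasp_force: 2.5
```

Emit:
play_rows --pt "16 0 0.001 0 0 0 0" --pt "16 0 0.002 0 0 0 0" --pt "16 0 0.002 0 0 0 0"

```text
clock: 10.85
ee_pos: [0.5022, -0.0114, 0.1064]
ee_rot: [[0.965, 0.263, -0.001], [0.263, -0.965, 0.002], [0.0, -0.003, -1.0]]
force: [-1.0, 5.8, 1.6]
width: 0.0161
grasp_force: 3.5
```

Emit:
play_rows --pt "16 0 0.001 0 0 0 0" --pt "16 0 0.002 0 0 0 0" --pt "16 0 0.002 0 0 0 0"

```text
clock: 11.22
ee_pos: [0.5024, -0.0121, 0.1064]
ee_rot: [[0.965, 0.263, -0.001], [0.263, -0.965, 0.004], [-0.0, -0.004, -1.0]]
force: [-0.6, 8.7, 3.5]
width: 0.0158
grasp_force: 4.4
```

Emit:
play_rows --pt "16 0 0.002 0 0 0 0" --pt "16 0 0.004 0 0 0 0" --pt "16 0 0.004 0 0 0 0" --pt "16 0 0.004 0 0 0 0"

```text
clock: 11.72
ee_pos: [0.5029, -0.0138, 0.1064]
ee_rot: [[0.965, 0.263, -0.001], [0.263, -0.965, 0.005], [-0.0, -0.005, -1.0]]
force: [-2.4, 10.8, 3.8]
width: 0.0161
grasp_force: 5.5
```

Emit:
play_rows --pt "16 0 0.002 0 0 0 0" --pt "16 0 0.004 0 0 0 0" --pt "16 0 0.004 0 0 0 0" --pt "16 0 0.004 0 0 0 0"

```text
clock: 12.22
ee_pos: [0.5042, -0.0188, 0.1065]
ee_rot: [[0.965, 0.264, 0.0], [0.264, -0.965, -0.001], [0.0, 0.001, -1.0]]
force: [-0.4, 0.6, -0.4]
width: 0.0161
grasp_force: 0.0
```

Emit:
play_rows --pt "16 0 0.003 0 0 0 0" --pt "16 0 0.006 0 0 0 0" --pt "16 0 0.006 0 0 0 0"

```text
clock: 12.6
ee_pos: [0.5051, -0.0222, 0.1065]
ee_rot: [[0.965, 0.263, 0.0], [0.263, -0.965, -0.0], [-0.0, 0.0, -1.0]]
force: [-0.3, 0.5, -0.1]
width: 0.016
grasp_force: 0.0
```

Emit:
play_rows --pt "16 0 0.002 0 0 0 0" --pt "16 0 0.004 0 0 0 0" --pt "16 0 0.004 0 0 0 0"

```text
clock: 12.98
ee_pos: [0.5057, -0.0242, 0.1065]
ee_rot: [[0.965, 0.263, 0.0], [0.263, -0.965, 0.0], [0.0, -0.0, -1.0]]
force: [-0.0, -0.7, 0.1]
width: 0.0159
grasp_force: 0.0
```

Emit:
play_rows --pt "16 0 0.002 0 0 0 0" --pt "16 0 0.004 0 0 0 0" --pt "16 0 0.004 0 0 0 0"

```text
clock: 13.35
ee_pos: [0.506, -0.0255, 0.1064]
ee_rot: [[0.965, 0.263, -0.001], [0.263, -0.965, 0.002], [-0.0, -0.002, -1.0]]
force: [-1.1, 5.3, 2.6]
width: 0.0164
grasp_force: 2.6
```

Emit:
play_rows --pt "16 0 0.002 0 0 0 0" --pt "16 0 0.003 0 0 0 0" --pt "16 0 0.003 0 0 0 0"

```text
clock: 13.72
ee_pos: [0.506, -0.0257, 0.1064]
ee_rot: [[0.965, 0.263, -0.002], [0.263, -0.965, 0.005], [-0.001, -0.006, -1.0]]
force: [-3.2, 10.2, 4.4]
width: 0.0165
grasp_force: 5.4
```

Emit:
play_rows --pt "16 0 -0.004 0 0 0 0" --pt "16 0 -0.008 0 0 0 0" --pt "16 0 -0.01 0 0 0 0" --pt "16 0 -0.01 0 0 0 0"

```text
clock: 14.22
ee_pos: [0.5052, -0.0226, 0.1065]
ee_rot: [[0.965, 0.263, 0.0], [0.263, -0.965, -0.0], [0.0, 0.0, -1.0]]
force: [-0.1, -0.3, -0.3]
width: 0.0158
grasp_force: 0.0
```

Emit:
play_rows --pt "16 0 -0.002 0 0 0 0" --pt "16 0 -0.003 0 0 0 0" --pt "16 0 -0.003 0 0 0 0"

```text
clock: 14.6
ee_pos: [0.5047, -0.0208, 0.1065]
ee_rot: [[0.965, 0.263, 0.0], [0.263, -0.965, -0.0], [0.0, 0.0, -1.0]]
force: [-0.2, -0.8, 0.8]
width: 0.0162
grasp_force: 0.3
```

Contact is just starting; advance in small steps.

Emit:
play_rows --pt "16 0 -0.001 0 0 0 0" --pt "16 0 -0.002 0 0 0 0" --pt "16 0 -0.003 0 0 0 0" --pt "16 0 -0.003 0 0 0 0"

```text
clock: 15.1
ee_pos: [0.5043, -0.0192, 0.1065]
ee_rot: [[0.965, 0.263, 0.0], [0.263, -0.965, -0.001], [0.0, 0.001, -1.0]]
force: [0.7, -4.0, -1.4]
width: 0.0158
grasp_force: 1.6
```

Emit:
play_rows --pt "16 0 -0.001 0 0 0 0" --pt "16 0 -0.002 0 0 0 0" --pt "16 0 -0.002 0 0 0 0"

```text
clock: 15.48
ee_pos: [0.504, -0.018, 0.1065]
ee_rot: [[0.965, 0.263, 0.0], [0.263, -0.965, -0.001], [0.0, 0.001, -1.0]]
force: [1.4, -3.8, -1.8]
width: 0.0163
grasp_force: 2.3
```

Emit:
play_rows --pt "16 0 -0.001 0 0 0 0" --pt "16 0 -0.0015 0 0 0 0" --pt "16 0 -0.0015 0 0 0 0"

```text
clock: 15.85
ee_pos: [0.5038, -0.0173, 0.1065]
ee_rot: [[0.965, 0.263, 0.0], [0.263, -0.965, -0.001], [0.0, 0.001, -1.0]]
force: [1.6, -6.1, -1.2]
width: 0.0159
grasp_force: 2.8
```

Emit:
play_rows --pt "16 0 0 0 0 0 0"

```text
clock: 15.98
ee_pos: [0.5038, -0.0173, 0.1065]
ee_rot: [[0.965, 0.263, 0.0], [0.263, -0.965, -0.001], [0.0, 0.001, -1.0]]
force: [2.2, -5.5, -1.6]
width: 0.0159
grasp_force: 2.8
```

Emit:
play_rows --pt "16 0 0 0 0 0 0"

```text
clock: 16.1
ee_pos: [0.5038, -0.0173, 0.1065]
ee_rot: [[0.965, 0.263, 0.0], [0.263, -0.965, -0.001], [0.0, 0.001, -1.0]]
force: [1.7, -5.0, -1.7]
width: 0.0161
grasp_force: 2.8
```

Emit:
play_rows --pt "16 0 -0.0004 0 0 0 0" --pt "16 0 -0.0004 0 0 0 0" --pt "16 0 -0.0004 0 0 0 0" --pt "16 0 -0.0004 0 0 0 0" --pt "16 0 -0.0004 0 0 0 0" --pt "16 0 -0.0004 0 0 0 0" --pt "16 0 -0.0004 0 0 0 0" --pt "16 0 -0.0004 0 0 0 0" --pt "16 0 -0.0004 0 0 0 0" --pt "16 0 -0.0004 0 0 0 0" --pt "16 0 -0.0004 0 0 0 0"

```text
clock: 17.48
ee_pos: [0.5038, -0.0171, 0.1065]
ee_rot: [[0.965, 0.263, 0.0], [0.263, -0.965, -0.001], [0.0, 0.001, -1.0]]
force: [1.6, -6.1, -2.5]
width: 0.016
grasp_force: 2.9
```

Emit:
play_rows --pt "16 0 0 0 0 0 0"

```text
clock: 17.6
ee_pos: [0.5038, -0.0171, 0.1065]
ee_rot: [[0.965, 0.263, 0.0], [0.263, -0.965, -0.001], [0.0, 0.001, -1.0]]
force: [1.3, -6.8, -1.6]
width: 0.0158
grasp_force: 2.9
```

Emit:
play_rows --pt "16 0 0.004 0 0 0 0" --pt "16 0 0.008 0 0 0 0" --pt "16 0 0.011 0 0 0 0" --pt "16 0 0.014 0 0 0 0" --pt "16 0 0.016 0 0 0 0" --pt "16 0 0.018 0 0 0 0" --pt "16 0 0.018 0 0 0 0"

```text
clock: 18.48
ee_pos: [0.5059, -0.0256, 0.1063]
ee_rot: [[0.965, 0.263, -0.001], [0.263, -0.965, 0.004], [-0.0, -0.004, -1.0]]
force: [-0.8, 6.9, 1.7]
width: 0.016
grasp_force: 3.1
```

Emit:
play_rows --pt "16 0 0.001 0 0 0 0" --pt "16 0 0.002 0 0 0 0" --pt "16 0 0.002 0 0 0 0"

```text
clock: 18.85
ee_pos: [0.5059, -0.0257, 0.1063]
ee_rot: [[0.965, 0.263, -0.002], [0.263, -0.965, 0.006], [-0.001, -0.006, -1.0]]
force: [-2.7, 10.0, 5.2]
width: 0.016
grasp_force: 5.0
```

Emit:
play_rows --pt "40 0 -0.003 0 0 0 0" --pt "40 0 -0.005 0 0 0 0" --pt "40 0 -0.005 0 0 0 0" --pt "40 0 -0.005 -0.06 0 0 0" --pt "40 0 -0.005 -0.14 0 0 0" --pt "40 0 -0.005 -0.22 0 0 0" --pt "40 0 -0.005 -0.22 0 0 0"

```text
clock: 19.73
ee_pos: [0.5085, -0.0263, 0.2433]
ee_rot: [[0.965, 0.263, 0.009], [0.263, -0.965, -0.003], [0.008, 0.005, -1.0]]
force: [0.1, 0.2, 0.3]
width: 0.04
grasp_force: 0.0
```

Emit:
play_rows --pt "40 -0.15 0.15 0 0 0 0" --pt "40 -0.15 0.3 0 0 0 0" --pt "40 -0.15 0.3 0 0 0 0" --pt "40 -0.15 0.3 0 0 0 0" --pt "40 -0.15 0.3 0 0 0 0"

```text
clock: 20.35
ee_pos: [0.466, -0.2229, 0.2373]
ee_rot: [[0.965, 0.261, -0.001], [0.261, -0.965, 0.002], [-0.001, -0.002, -1.0]]
force: [0.7, 0.1, -0.4]
width: 0.0403
grasp_force: 0.0
```

```bash
python3 - <<'E'
from h import *
import cv2
s=r.read_state();print(s["clock"],s["ee_pos"],s["force"])
a=optics.read_camera("top")[90:310,190:460];b=optics.read_camera("scene")[110:340,180:420]
cv2.imwrite("pics/w5.png",np.hstack([cv2.resize(a,(400,326)),cv2.resize(b,(340,326))]))
E
```

```text
20.35 [ 0.466  -0.2229  0.2373] [ 0.7058  0.1228 -0.362 ]
```

View pics/w5.png

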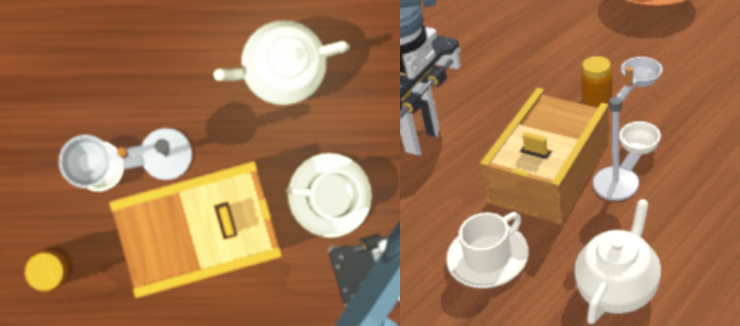

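```bash
python3 - <<'E'
from h import *
H=np.array([.612,.0683]); A=lambda q:np.degrees(np.arctan2(*(q[:2]-H)[::-1]))
s=A(ray(247.4,199.3,.192)); b=A(np.array([.5935,.1759])); print(s,b)
if abs(s-b)<5: print(r.finish_job())
E
```

```text
100.5965953010536 99.75565747127773
the job is handed in; nothing more can be done
None
```

The job is done and handed in: the strainer arm is back at its stop over the drip bowl, the door clicked shut and held a tug of about 6 N for over a second, and I then pressed it fully home; the robot is clear of everything and the teapot, cup, saucer and honey jar were not touched.

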